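Snap the loose bath probes into the clip rack

ROBOT

A 6-joint arm with a two-finger parallel gripper is mounted at the origin on the work surface. World frame = base frame: x ahead of the robot, y to its left, z up, the work surface at z = 0. Lengths are in m, angles in degrees, forces in N, time in s.
With the tool pointing down it reaches from about 0.4 to 0.825 m from the base axis. Payload 7 kg.
Tool frame: the origin (TCP) lies midway between the tips of the shut fingers; the grasp point (between the pads) lies 19 mm behind it; z points along the fingers, y is the line along which they close (so a half turn about z gives the same grasp; the last joint's range is limited). The gripper opens to 88 mm and grips with 3 to 60 N. Pads are 19 mm wide; open, the fingers measure 130 mm over their backs; the gripper's body (78 mm by 193 mm) begins 47 mm behind the grasp point.
Start: joints at [89.731, 20.546, 0.682, 0, -70.136, -16.507], TCP at [0.195, 0.646, 0.227] pointing down, gripper open.
Joint ranges: [-176.03, 176.03], [-82.01, 121.73], [-58.28, 71.71], [-173.87, 95.51], [-174.79, -0.11], [-173.66, 173.66]. Speed limits (degrees/s): [136.94, 136.94, 172.46, 180, 180, 180].

INTERFACE

Orientations are given as a 3x3 rotation matrix whose columns are the frame's x, y, z axes.
In Python, from rig import robot gives the robot as it stands. Calls block until the motion is done:
- robot.goto(position, orientation): joint-space move of the TCP to a pose.
- robot.servo_line(position, ori=None, speed=0.15): straight line of the TCP; ori=None keeps the orientation; speed is the mean speed in m/s.
- robot.movej(angles): joint-space move.
- robot.move_gripper(opening): opening from 0.0 (shut) to 1.0 (fully open); the grip force is fixed at half the most; returns when the fingers have stopped.
- robot.dwell(seconds).
- robot.ik(position, orientation): joint angles nearest the present ones, or None.
- robot.grab_frame(name): name is "side" or "top" or "wrist"; returns (picture, depth): 480x640x3 uint8, red, green, blue; 480x640 float32, m along the optical axis (not along the pixel's ray), 0 where there is no reading.
- robot.camera_info(name): a dict with "vfov" (degrees; the focal length in pixels is half the picture's height over the tangent of half this angle, whatever the lens; pixels are square), "cx", "cy" (the principal point, pixels), "view" (4x4, takes a point from world to camera coordinates); the wrist camera has in their place "T_tool_cam" (4x4, takes a point from camera to tool coordinates, whose origin is the TCP and whose axes are the flange's). Camera axes: x right, y down, z forward; pixel columns grow to the right and rows downward; lengths in m; the calibration is good to about 2 mm. A picture is of the moment at which its call begins: read the wrist's pose just before it. camera_info takes no time and is no camera call.
A pose or a line that the arm cannot do raises robot.Unreachable and nothing moves.
- robot.job_done(): hands the job in; it is judged then, once.
Readings, each from a call of its own:
- robot.read_t(): time.
- robot.read_qpos(): joint angles.
- robot.read_qvel(): joint speeds.
- robot.read_effort(): joint torques, N m.
- robot.read_position(): TCP position.
- robot.read_tcp_rot(): TCP orientation.
- robot.read_force(): force on the tool from outside, world axes, zero at the start.
- robot.read_ft_torque(): the same for the moment, N m.
- robot.read_grip_width(): opening from 0.0 (shut) to 1.0 (fully open).
- robot.read_finger_force(): force on a finger pad.
Only numpy, scipy, OpenCV 4.12 (cv2) and the standard library are available. Lean on these libraries where they do the work, as an engineer would, in place of code of your own. Each camera call takes 0.05 s, during which the arm holds its last target. There are 200 camera calls.

TASK

Put away the two loose temperature probes (steel rods with a square block at each end) on the bench: lay each one crosswise over an empty bay of the clip rack, one probe to a bay, and press it in broadside until it snaps fully home in both spring clips of that bay, its middle about half-way between the two clips. Either probe may go in either empty bay, either way round; let go of both when done.

Things in the scene. Friction and masses are not known exactly. Their poses are not given: they have to be found in the camera images.
- probe_1_mid (a point): Loose temperature probe: round steel shaft, 14 mm diameter, along its x, bare for 144 mm; at +x a square grey head 28 x 28 x 40 mm (x 72 to 112 mm, then a 14 mm stub), at -x a square steel block 28 x 28 x 18 mm (x -72 to -90 mm). It lies on these blocks, shaft axis 14 mm above the bench; about 140 g. Point: on the shaft axis, midway between the blocks; grip it here, across the shaft.
- probe_2_mid (a point): The second loose probe, identical to the first; same point and axes. Other things lying about (a screwdriver, jars) are not part of the job, nor is the third probe already in the rack.
- bay_a_seat (a point): An empty bay of the clip rack. Point: where a probe's mid point lies when home, 62 mm above the bench; x = shaft direction when home, z up, y along the rails. Rack: base 150 x 250 mm, 12 mm thick, two rails at x -48 and +48 mm, three bays 75 mm apart in y; any one bay already holds a fixed probe. One spring clip (12 mm long in x) on each rail, open upwards; 84 mm of free room in x between rails for fingers.
- bay_b_seat (a point): The other empty bay, same axes. Each clip: saddle top 7 mm below the point; two beads 10 mm apart, 7 mm above the point, that spring apart; flared lips 34 mm apart at the mouth, 27 mm above the point. A shaft only laid on stays about 13 mm too high: press it straight down (about 8 N, to 20 N if off-centre) till it snaps past the beads onto both saddles. The base plate's top is 50 mm below the point.
Not all that is in view belongs to the job. Leave any pink look-alike of the part that bears probe_2_mid alone.

How it is judged (in metres and radians):
At the end, for the whole second after the job is handed in: Each empty bay holds one of the two loose probes, snapped in both clips: the probe's mid point within 20 mm along the shaft, 6 mm sideways and 5 mm in height of the bay's point, the shaft within 0.10 rad of the bay's x direction (either way round) ((((x of probe_1_mid in the frame of bay_a_seat between -0.02 and 0.02 m and y of probe_1_mid in the frame of bay_a_seat between -0.006 and 0.006 m and z of probe_1_mid in the frame of bay_a_seat between -0.005 and 0.005 m and angle between the x axis of probe_1_mid and the x axis of bay_a_seat, either way round below 0.1 rad) and (x of probe_2_mid in the frame of bay_b_seat between -0.02 and 0.02 m and y of probe_2_mid in the frame of bay_b_seat between -0.006 and 0.006 m and z of probe_2_mid in the frame of bay_b_seat between -0.005 and 0.005 m and angle between the x axis of probe_2_mid and the x axis of bay_b_seat, either way round below 0.1 rad)) or ((x of probe_1_mid in the frame of bay_b_seat between -0.02 and 0.02 m and y of probe_1_mid in the frame of bay_b_seat between -0.006 and 0.006 m and z of probe_1_mid in the frame of bay_b_seat between -0.005 and 0.005 m and angle between the x axis of probe_1_mid and the x axis of bay_b_seat, either way round below 0.1 rad) and (x of probe_2_mid in the frame of bay_a_seat between -0.02 and 0.02 m and y of probe_2_mid in the frame of bay_a_seat between -0.006 and 0.006 m and z of probe_2_mid in the frame of bay_a_seat between -0.005 and 0.005 m and angle between the x axis of probe_2_mid and the x axis of bay_a_seat, either way round below 0.1 rad)))); the robot touches nothing.
It also fails if it takes over 58 s, if anything falls off the work surface, if the arm or the gripper's body presses on something with over 40 N, if the wrist force passes 120 N, or if a joint passes its speed limit or range.

## Working session

There is one attempt and no reset: what is moved stays moved. The work goes in short steps, each a Python script; the robot and the scene stay as the last script left them, time stands still between calls to the robot, and variables do not carry over. Pictures are saved under pics/ and viewed, at most 10 in all, crops included, and the job is handed in when it is done.

```bash
mkdir -p pics; ls
cat > h.py <<'E'
import numpy as np, cv2
from rig import robot
def grab(n):
    if n=="wrist":
        T=np.eye(4);T[:3,:3]=np.array(robot.read_tcp_rot());T[:3,3]=robot.read_position()
    im,d=robot.grab_frame(n);i=robot.camera_info(n)
    M=T@np.array(i["T_tool_cam"]) if n=="wrist" else np.linalg.inv(np.array(i["view"]))
    return im,d,i,M
def cloud(d,i,M):
    f=240/np.tan(np.radians(i["vfov"])/2)
    v,u=np.mgrid[:480,:640]
    P=np.stack([(u-i["cx"])/f*d,(v-i["cy"])/f*d,d],-1)
    W=P@M[:3,:3].T+M[:3,3]; W[d<=0]=np.nan
    return W
def save(n,im): cv2.imwrite("pics/"+n+".png",im[...,::-1])
E
python3 - <<'E'
from h import *
for n in("top","side"):
    im,d,i,M=grab(n);save(n+"0",im);np.savez(n+"0.npz",im=im,W=cloud(d,i,M));print(n,i["cx"],i["cy"],i["vfov"],M.round(3).tolist(),(d<=0).mean(),[k for k in i])
print(robot.read_t())
E
```

```text
pics
top 319.4643461580637 240.46351721460093 45.893180684276395 [[-0.018, -0.995, 0.103, 0.356], [-1.0, 0.018, 0.003, -0.014], [-0.005, -0.103, -0.995, 1.027], [0.0, 0.0, 0.0, 1.0]] 0.0038346354166666667 ['vfov', 'cx', 'cy', 'view']
side 326.2275946073737 242.4688393843924 52.224424640941606 [[0.977, -0.128, 0.171, 0.271], [-0.212, -0.494, 0.843, -0.764], [-0.023, -0.86, -0.509, 0.502], [0.0, 0.0, 0.0, 1.0]] 0.004026692708333333 ['vfov', 'cx', 'cy', 'view']
0.1
```

View pics/top0.png

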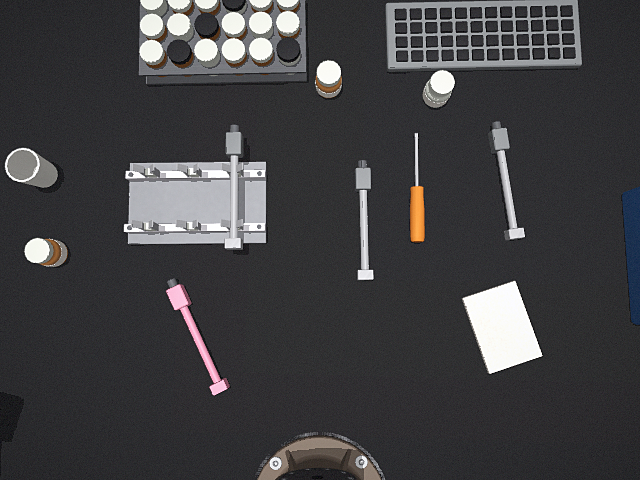

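View pics/side0.png

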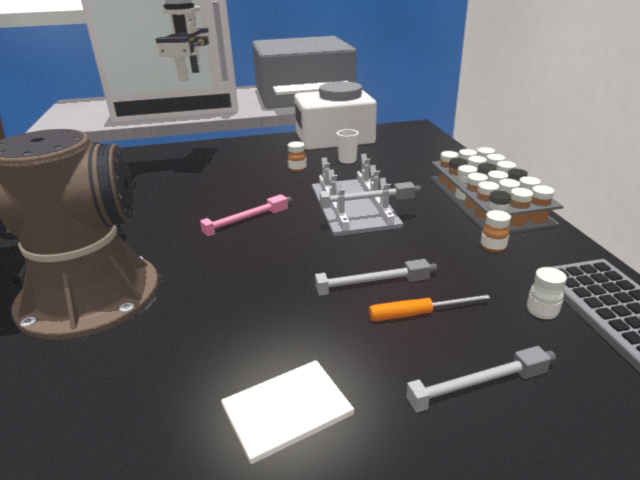

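The top view shows five candidates:
- Grey probes at (363,220) and (507,185): loose, grey and with square blocks, so these are the two to move.
- Pink probe at (200,340): the look-alike, to be left alone.
- Probe at (234,190): already in the rack.
- Screwdriver at (417,190): not part of the job.

The empty bays are the clip pairs near columns 150 and 190. Next I measure these and confirm them in one crop.

Run:
```python
from h import *
z=np.load("top0.npz");W=z["W"];im=z["im"]
def probe(r0,r1,c0,c1):
    P=W[r0:r1,c0:c1].reshape(-1,3);P=P[P[:,2]>0.008]
    a=P[:,:2];(cx,cy),s,ang=cv2.minAreaRect(a.astype(np.float32))
    c=a.mean(0);ev=np.linalg.svd(a-c,full_matrices=False)[2][0]; ev*=np.sign(ev[0])
    t=(a-c)@ev; n=(a-c)@[-ev[1],ev[0]]
    print("centroid",c.round(4),"axis deg",np.degrees(np.arctan2(ev[1],ev[0])).round(2),"rect",cx,cy,s,ang)
    for k in np.arange(t.min(),t.max(),.008):
        m=(t>=k)&(t<k+.008); print("%.3f w%.3f n%.4f z%.3f"%(k,np.ptp(n[m]),(n[m].max()+n[m].min())/2,np.median(P[m,2])),end=" | ")
    print()
probe(150,285,350,380);probe(115,245,485,530)
R=W[155:250,118:275].reshape(-1,3)
B=R[(R[:,2]>.007)&(R[:,2]<.017)]
print("base",cv2.minAreaRect(B[:,:2].astype(np.float32)),len(B),np.median(B[:,2]))
for lo,hi in((.02,.04),(.04,.06),(.06,.1)):
    m=(W[155:250,118:275,2]>lo)&(W[155:250,118:275,2]<hi);n,l,st,ce=cv2.connectedComponentsWithStats(m.astype(np.uint8))
    for k in range(1,n):
        if st[k,4]>5:
            p=W[155:250,118:275][l==k];print(lo,st[k].tolist(),p.min(0).round(3),p.max(0).round(3),p.mean(0).round(4))
a=cv2.resize(im[110:290,120:275],None,fx=2.6,fy=2.6);b=cv2.resize(im[110:290,340:490+45],None,fx=2.0,fy=2.6)
save("crop0",np.hstack([a,b]))
```

```text
centroid [ 0.5005 -0.0903] axis deg 0.01 rect 0.4969650208950043 -0.09034998714923859 (0.21603946387767792, 0.02798468805849552) 0.04413234069943428
-0.112 w0.028 n-0.0001 z0.028 | -0.104 w0.028 n-0.0001 z0.028 | -0.096 w0.025 n-0.0003 z0.021 | -0.088 w0.013 n-0.0003 z0.020 | -0.080 w0.013 n-0.0006 z0.020 | -0.072 w0.013 n-0.0008 z0.020 | -0.064 w0.013 n-0.0009 z0.020 | -0.056 w0.011 n-0.0002 z0.020 | -0.048 w0.012 n0.0002 z0.020 | -0.040 w0.013 n0.0003 z0.020 | -0.032 w0.013 n-0.0002 z0.021 | -0.024 w0.013 n-0.0002 z0.020 | -0.016 w0.013 n-0.0005 z0.020 | -0.008 w0.013 n-0.0006 z0.020 | 0.000 w0.013 n-0.0008 z0.019 | 0.008 w0.013 n-0.0009 z0.021 | 0.016 w0.011 n-0.0002 z0.021 | 0.024 w0.011 n-0.0004 z0.021 | 0.032 w0.013 n0.0002 z0.019 | 0.040 w0.013 n-0.0000 z0.019 | 0.048 w0.027 n-0.0002 z0.027 | 0.056 w0.027 n0.0000 z0.028 | 0.064 w0.027 n0.0001 z0.028 | 0.072 w0.027 n-0.0002 z0.028 | 0.080 w0.027 n-0.0004 z0.028 | 0.088 w0.022 n0.0003 z0.022 | 0.096 w0.015 n-0.0005 z0.021 | 0.104 w0.000 n0.0032 z0.020 | 
centroid [ 0.5682 -0.3463] axis deg 6.56 rect 0.5648205280303955 -0.3480563
[... 2331 characters left out ...]
0.06 [14, 9, 12, 10, 90] [0.577 0.289 0.066] [0.589 0.304 0.092] [0.5827 0.2964 0.0799]
0.06 [32, 9, 6, 10, 46] [0.577 0.267 0.062] [0.589 0.279 0.092] [0.5818 0.2727 0.0766]
0.06 [59, 8, 11, 11, 83] [0.576 0.215 0.061] [0.589 0.227 0.091] [0.5822 0.221  0.0788]
0.06 [75, 8, 6, 10, 52] [0.576 0.191 0.06 ] [0.588 0.205 0.092] [0.5816 0.1976 0.0795]
0.06 [13, 65, 12, 9, 90] [0.481 0.29  0.068] [0.493 0.304 0.091] [0.4871 0.297  0.0791]
0.06 [30, 65, 7, 9, 50] [0.481 0.267 0.06 ] [0.493 0.281 0.092] [0.4863 0.274  0.0763]
0.06 [57, 65, 12, 9, 82] [0.481 0.215 0.06 ] [0.493 0.23  0.093] [0.4863 0.222  0.0791]
0.06 [74, 64, 6, 10, 48] [0.48  0.193 0.062] [0.493 0.206 0.09 ] [0.4858 0.1988 0.0796]
```

View pics/crop0.png

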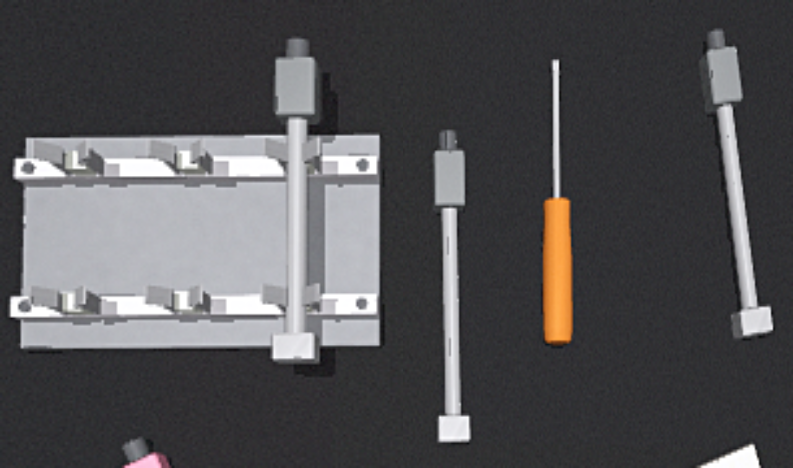

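The crop confirms two loose grey probes, with the screwdriver between them, and two empty bays to the left of the occupied one. I'll pick probe 1 first.

```bash
cat >> h.py <<'E'
def ori(deg):
    "tool down, tool x along +-shaft direction deg; choose the flip with the smaller wrist angle"
    out=[]
    for a in (deg,deg+180):
        a=np.radians(a);x=np.array([np.cos(a),np.sin(a),0]);z=np.array([0,0,-1.]);out.append(np.stack([x,np.cross(z,x),z],1))
    return out
def pose(p,deg):
    q=[(robot.ik(p,R),R) for R in ori(deg)]; q0=np.array(robot.read_qpos())
    q=[(np.abs(np.array(a)-q0).max(),R) for a,R in q if a is not None]
    return min(q,key=lambda t:t[0])[1]
def pick(x,y,deg):
    R=pose([x,y,.12],deg); robot.goto([x,y,.12],R); robot.servo_line([x,y,.004],speed=.12)
    robot.move_gripper(0.0); print("grip",robot.read_grip_width(),robot.read_finger_force(),robot.read_force())
    robot.servo_line([x,y,.17],speed=.15)
def st(): print("t",robot.read_t(),"p",np.round(robot.read_position(),4),"F",np.round(robot.read_force(),1),"grip",round(robot.read_grip_width(),3),"q",np.round(robot.read_qpos(),1))
E
python3 - <<'E'
from h import *
pick(.479,-.0907,0.0); st()
R=pose([.5346,.2855,.17],-.66); robot.goto([.5354,.2855,.17],R); st()
im,d,i,M=grab("wrist"); save("w1",im); np.savez("w1.npz",im=im,W=cloud(d,i,M))
im,d,i,M=grab("side"); save("s1",im[80:320,200:520].repeat(2,0).repeat(2,1)); st()
E
```

```text
grip 0.14829520140721703 30.000025033950806 [ 0.50836165 -0.58083111 -0.88445183]
t 6.4417 p [ 0.4784 -0.0907  0.1691] F [ 0.2  0.2 -0.9] grip 0.151 q [  12.4    5.5  -27.2   -0.   -57.4 -102.4]
t 7.8583 p [0.5355 0.2844 0.17  ] F [ 0.2 -1.2 -1.5] grip 0.148 q [  46.4   16.5  -12.8    0.   -60.6 -137.1]
t 7.9583 p [0.5357 0.2842 0.1702] F [-0.6  0.1 -1.6] grip 0.151 q [  46.4   16.5  -12.8    0.   -60.6 -137.1]
```

View pics/w1.png

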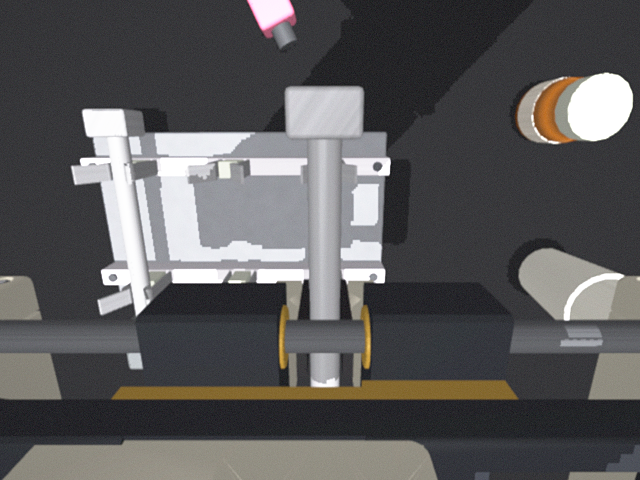

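View pics/s1.png

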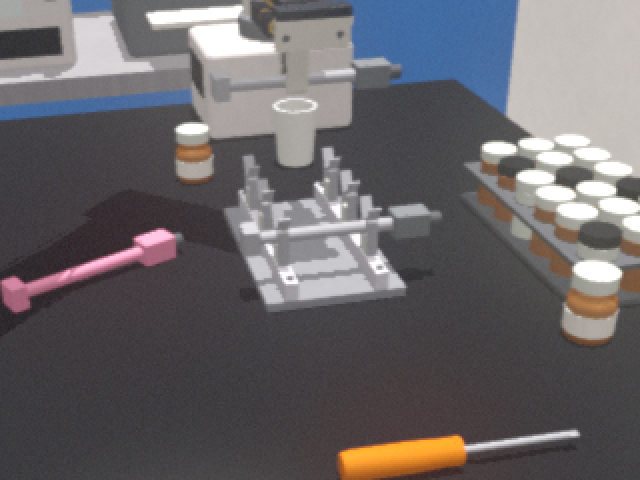

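The wrist view shows the probe held level and parallel to the bay, with the near block at (325,110). It sits over the leftmost bay's clips, at rows 165 and 270. Now I press down.

```bash
cat >> h.py <<'E'
def place(x,y):
    robot.servo_line([x,y,.085],speed=.12)
    for z in (.07,.062,.056,.052,.049,.047):
        robot.servo_line([x,y,z],speed=.05); st()
E
python3 - <<'E'
from h import *
place(.5354,.2855)
im,d,i,M=grab("side"); W=cloud(d,i,M); np.savez("s2.npz",W=W,im=im); save("s2",im[100:260,280:460].repeat(3,0).repeat(3,1))
E
```

```text
t 9.2667 p [0.5352 0.2853 0.0697] F [-0.2 -0.1 -1.3] grip 0.149 q [  46.5   22.3  -19.2    0.   -48.5 -137.2]
t 9.575 p [0.5363 0.2864 0.0622] F [3.5 3.1 0.2] grip 0.15 q [  46.5   22.9  -19.6    0.   -47.4 -137.2]
t 9.8417 p [0.5354 0.2859 0.0555] F [ 3.3  4.  -5.9] grip 0.147 q [  46.5   23.3  -19.9   -0.   -46.7 -137.2]
t 10.0917 p [0.5356 0.2861 0.052 ] F [ 1.7  4.4 -2. ] grip 0.149 q [  46.5   23.6  -20.1   -0.   -46.3 -137.2]
t 10.3417 p [0.5359 0.2862 0.0515] F [-4.7  2.4 17.4] grip 0.146 q [  46.5   23.6  -20.2    0.   -46.1 -137.2]
t 10.5917 p [0.5361 0.2862 0.0511] F [-9.9  0.4 30.4] grip 0.148 q [ 4.650e+01  2.360e+01 -2.020e+01  1.000e-01 -4.600e+01 -1.372e+02]
```

View pics/s2.png

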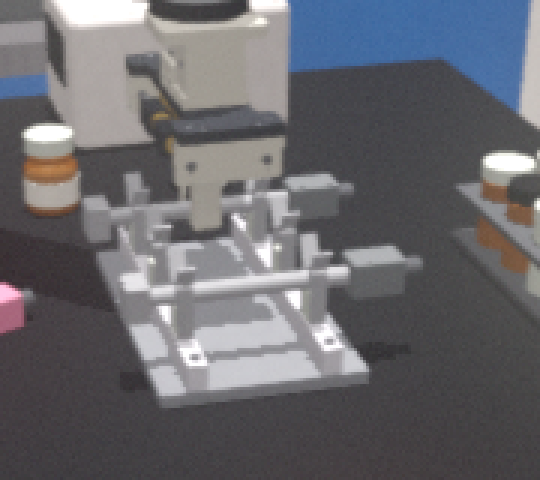

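The side view shows probe 1 down in the clips, level with the fixed probe, and the force rose stiffly at TCP 0.0515, so it is seated. I'll release it, fetch probe 2 and check probe 1's pose from the top camera.

```bash
cat >> h.py <<'E'
def check(c0,c1):
    "shaft between the blocks, from the top camera: z of its top, y offsets"
    im,d,i,M=grab("top");W=cloud(d,i,M);P=W.reshape(-1,3)
    for x0 in (.455,.50,.52,.54,.56,.60):
        m=(abs(P[:,0]-x0)<.008)&(P[:,1]>c0)&(P[:,1]<c1)&(P[:,2]>.045);p=P[m]
        if len(p): print(x0,"y",((p[:,1].min()+p[:,1].max())/2).round(4),"w",np.ptp(p[:,1]).round(3),"ztop",np.percentile(p[:,2],90).round(4))
    p=P[(P[:,1]>c0)&(P[:,1]<c1)&(P[:,2]>.045)];print("x ends",p[:,0].min().round(4),p[:,0].max().round(4))
    return im
E
python3 - <<'E'
from h import *
robot.move_gripper(.45); st()
p=robot.read_position(); robot.servo_line([p[0],p[1],.17],speed=.15); robot.move_gripper(1.0)
pick(.5469,-.3502,6.67); st()
check(.262,.31); print("third");check(.115,.158)
E
```

```text
t 11.325 p [0.5353 0.2854 0.0467] F [ 0.8 -0.  -1.1] grip 0.45 q [  46.5   23.9  -20.4    0.   -45.7 -137.2]
grip 0.14766720861477917 29.999663829803467 [0.27690817 0.86760348 0.89358396]
t 19.0583 p [ 0.5463 -0.3499  0.1688] F [-0.1 -0.2 -0.8] grip 0.155 q [-15.5  20.4  -7.3  -0.  -62.4 -67.9]
0.455 y 0.2848 w 0.029 ztop 0.0781
0.5 y 0.2853 w 0.034 ztop 0.0749
0.52 y 0.2847 w 0.014 ztop 0.0701
0.54 y 0.2843 w 0.015 ztop 0.0701
0.56 y 0.2838 w 0.013 ztop 0.0707
0.6 y 0.2828 w 0.025 ztop 0.0717
x ends 0.4448 0.8997
third
0.455 y 0.1361 w 0.028 ztop 0.0778
0.5 y 0.1355 w 0.013 ztop 0.0702
0.52 y 0.1354 w 0.013 ztop 0.0697
0.54 y 0.1355 w 0.013 ztop 0.07
0.56 y 0.1352 w 0.013 ztop 0.0703
0.6 y 0.134 w 0.026 ztop 0.0757
x ends 0.4433 0.8909
```

Probe 1 is home: its shaft top is at 0.070 m, the same as the fixed probe, and it is centred. Now probe 2.

Run:
```python
from h import *
R=pose([.5346,.2102,.17],-.66); robot.goto([.5346,.2102,.17],R); st()
place(.5346,.2102)
robot.move_gripper(.4); p=robot.read_position(); robot.servo_line([p[0],p[1],.17],speed=.15)
robot.goto([.45,-.1,.25],pose([.45,-.1,.25],0)); robot.dwell(.3); st()
save("t3",check(.187,.235)); print("a");check(.262,.31)
```

```text
t 21.175 p [0.5349 0.2095 0.17  ] F [ 0.2 -0.2 -2.3] grip 0.145 q [  40.9   13.7  -16.8    0.   -59.5 -131.6]
t 22.4833 p [0.5345 0.2101 0.0697] F [ 0.1  0.9 -1.1] grip 0.148 q [  41.    19.8  -23.4    0.   -46.9 -131.6]
t 22.7917 p [0.5356 0.2111 0.0623] F [3.5 3.5 0.1] grip 0.148 q [  41.    20.3  -23.8    0.   -45.8 -131.6]
t 23.0583 p [0.5346 0.2107 0.0555] F [ 3.6  5.6 -4. ] grip 0.148 q [  41.    20.8  -24.2   -0.   -45.  -131.6]
t 23.3083 p [0.5348 0.2109 0.0519] F [ 2.2  4.2 -2. ] grip 0.146 q [  41.    21.1  -24.3   -0.   -44.5 -131.6]
t 23.5583 p [0.5351 0.211  0.0512] F [-6.6  3.4 19.6] grip 0.146 q [  41.    21.1  -24.4    0.   -44.4 -131.6]
t 23.8083 p [0.5355 0.211  0.0507] F [-9.   3.2 31.4] grip 0.15 q [ 4.100e+01  2.110e+01 -2.450e+01  1.000e-01 -4.420e+01 -1.316e+02]
t 26.95 p [ 0.4502 -0.0994  0.2497] F [-0.3 -0.3  0.4] grip 0.401 q [  12.1   -1.   -22.9   -0.   -68.2 -102.1]
x ends 0.6131 0.9015
a
0.6 y 0.2834 w 0.026 ztop 0.0739
x ends 0.6014 0.8996
```

View pics/t3.png

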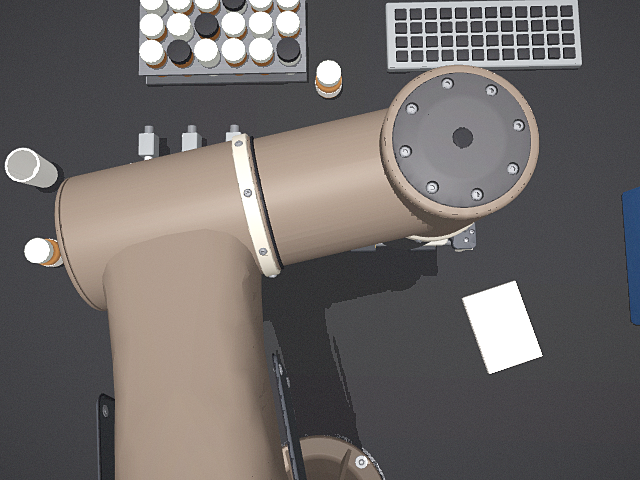

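The arm hides the rack (only the three heads show, at row 140), so I move it to the right and check again.

Run:
```python
from h import *
q=list(robot.read_qpos()); q[0]-=45; robot.movej(q); robot.dwell(.3); st()
check(.187,.235); print("a");check(.262,.31)
```

```text
t 28.675 p [ 0.2484 -0.3884  0.2498] F [-0.8  0.3 -0.7] grip 0.399 q [ -32.8   -1.   -22.9   -0.   -68.2 -102.1]
0.455 y 0.2102 w 0.029 ztop 0.078
0.5 y 0.2119 w 0.024 ztop 0.0709
0.52 y 0.2092 w 0.013 ztop 0.0702
0.54 y 0.2095 w 0.013 ztop 0.0704
0.56 y 0.2091 w 0.013 ztop 0.0697
0.6 y 0.2087 w 0.027 ztop 0.074
x ends 0.4441 0.8998
a
0.455 y 0.2847 w 0.029 ztop 0.0777
0.5 y 0.2862 w 0.036 ztop 0.0751
0.52 y 0.2846 w 0.015 ztop 0.0705
0.54 y 0.2845 w 0.014 ztop 0.0705
0.56 y 0.2837 w 0.012 ztop 0.0708
0.6 y 0.2832 w 0.027 ztop 0.0727
x ends 0.4448 0.8995
```

```bash
python3 -c "
from rig import robot
print(robot.job_done())"
```

```text
the job is handed in; nothing more can be done
None
```

Both loose probes are snapped home and centred in the two empty bays, with shaft tops at about 70 mm like the fixed probe; both are released, the arm is clear, and the job was handed in at about 29 s of the 58 s allowed (no verdict was returned).

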